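# Swing the overhanging hairbrush in along the glass shelf

## Robot

A 6-joint arm with a two-finger parallel gripper is mounted at the origin on the work surface. World frame = base frame: x ahead of the robot, y to its left, z up, the work surface at z = 0. Lengths are in m, angles in rad, forces in N, time in s.
With the tool pointing down it reaches from about 0.225 to 0.875 m from the base axis. Payload 3.4 kg.
Tool frame: the origin (TCP) lies midway between the tips of the shut fingers; the grasp point (between the pads) lies 19 mm behind it; x points along the fingers, y is the direction in which the jaws open and shut, and the axes are right-handed (so a half turn about x gives the same grasp; the last joint's range is limited). The gripper opens to 85 mm and grips with 20 to 120 N. Pads are 22 mm wide; open, the fingers measure 114 mm over their backs; the gripper's body (76 mm by 85 mm) begins 54 mm behind the grasp point. The pads swing forward as they close: fully open they stand 13 mm farther back than shut.
Start: joints at [-1.258, 0.276, 1.505, -0, 1.361, -0.121], TCP at [0.242, -0.522, 0.231] pointing down, gripper open.
Joint ranges: [-2.89, 2.89], [-0.75, 2.08], [0.22, 2.7], [-1.18, 4.32], [0.11, 2.71], [-2.7, 2.7]. Speed limits (rad/s): [2.57, 2.57, 3.14, 3.14, 3.14, 3.14].

## Interface

Orientations are given as a unit quaternion [w, x, y, z].
In Python, from rig import manip, get_image, get_calibration, ticket gives the robot as it stands. The module is installed in compiled form; this text tells all that it offers.
- The arm moves only by the tool arm_command, never from a script. Its argument "series" is text: rows parted by semicolons, each of 7 numbers parted by spaces: the shift along the tool's x, y, z in units of 0.1 m (1.0 is 0.1 m), then the turn, a rotation vector about the tool's x, y, z in units of pi rad (1.0 is pi rad), then the opening, from -1 (shut) to 1 (fully open), so that 0 is half open. In form: tx ty tz rx ry rz claw; .... A call has 1 to 12 rows; each row shifts and turns the commanded pose from where the row before left it, along the tool's axes as they then stand; what a row does not reach is not made up. A row lasts 1/12 s, in which the tool goes at most 41.7 mm and 7.16 degrees, less where a joint would pass 70% of its speed; a pose out of reach is approached as far as the arm can. A call with a number of a shift or a turn outside -1 to 1 is refused whole. A call with a gripper value outside its range is refused whole. The fingers move at their own pace and stop on an object; "squeeze" is the grip in N (left out, the last holds). Time passes only in rows, so rows that do not move let the fingers close. It gives the time, the measured TCP pose, the force and the opening at its end, in the units of the state.
- manip.get_state(): the state, without advancing time (a new reading comes with each control period).
- get_image(name): name is "side" or "top" or "wrist"; returns the picture (384x512x3 uint8, red, green, blue); there is no depth.
- get_calibration(name): a dict with "fx", "fy", "cx", "cy" (pixels), "cam_to_world" (4x4, takes a point from camera to world coordinates); the wrist camera has in their place "tool_from_camera" (4x4, takes a point from camera to tool coordinates, whose origin is the TCP and whose axes are the tool frame's). Camera axes: x right, y down, z forward; pixel columns grow to the right and rows downward; lengths in m; the calibration is good to about 2 mm. A picture is of the moment at which its call begins: read the wrist's pose just before it. get_calibration takes no time and is no camera call.
- ticket.sign_off(): hands the job in, once; it reports no verdict.
The state is a dict: "clock": time; "qpos": joint angles; "qd": joint speeds; "effort": joint torques, N m; "position": TCP position; "ee_rot": TCP orientation; "contact_force": force on the tool from outside, world axes, zero at the start; "moment": the same for the moment, N m; "width": finger opening in m.
Only numpy, scipy, OpenCV 4.12 (cv2) and the standard library are available. Lean on these libraries where they do the work, as an engineer would, in place of code of your own. Each camera call takes 0.05 s, during which the arm holds its last target. There are 200 camera calls.

## Task

The handle of the hairbrush sticks out over the front edge of the glass shelf, where a sleeve will catch it. Push the handle round so that the brush lies lengthwise along the shelf, parallel to its long edges, with the handle pointing towards the end where the squat white jar stands. The brush head stays in its place as the pivot: do not lift the brush, do not push the jar, and leave the brush lying flat and untouched.

Things in the scene. Friction and masses are not known exactly. Their poses are not given: they have to be found in the camera images.
- brush: Wooden hairbrush on its back, bristles up (to 33 mm above the shelf), about 140 g. Oval head 104 mm (own x) by 68 by 16 mm thick. Straight handle along own -x, 20 mm wide, end knob 24 mm, clear of the shelf: underside 5 mm, top 19 mm above it. Origin: under the middle of the head; z up. The head is the heavy part: pushed sideways near the handle's end, it turns about roughly the head's middle.
- handle_end (a point): End of the hairbrush's handle, 170 mm from the head's middle along the brush's -x, at half the handle's thickness (12 mm above the shelf's top face).
- jar: Squat white plastic jar with a wider white twist cap, 66 mm across, 55 mm tall, loose, standing near one end of the shelf (either end; a taller, narrower white bottle, 52 mm across and 125 mm tall, stands near the other end). Origin: centre of its underside; z up.
- shelf: Fixed smoked-glass shelf, 280 mm deep (own x), 700 mm long (own y), top face 45 mm above the table. Origin: on the table under its centre; own x points away from the robot (front edge at -140 mm), own y along the long edges. At the start the front half is clear within 190 mm of the middle of the brush head; low things, up to 40 mm tall, stand along the back edge.
Not all that is in view belongs to the job. What is meant by the brush is not green, orange or red, and is the larger of those in its own colour.

How it is judged:
By the outcome, as a careful person would: the job done as asked, in the order asked, and still so for the second after the job is handed in, with the robot touching nothing.
It also fails if it takes over 40 s, if anything falls off the work surface, if the arm or the gripper's body presses on something with over 40 N, if the wrist force passes 120 N, or if a joint passes its speed limit or range.

## Working session

There is one attempt and no reset: what is moved stays moved. The work goes in short steps, Python scripts to look and compute and a tool call to move; the robot and the scene stay as the last step left them, time stands still between calls to the robot, and variables do not carry over. Pictures are saved under pics/ and viewed, about 8 in all and at most 12, crops included, and the job is handed in when it is done.

Besides the shell and the picture viewer there is one more tool, called after "Request:" as a command line: name --argument value ..., lists and objects as JSON in quotes. arm_command: Moves the arm, as the interface text tells. Shifts and turns lie within -1 to 1; 1 stands for 0.1 m of shift or pi rad of turn. Its arguments: {"type":"object","properties":{"series":{"type":"string"},"squeeze":{"type":"number"}},"required":["series"]}

```bash
mkdir -p pics; cat > h.py <<'E'
from rig import manip, get_image, get_calibration, ticket
import numpy as np, cv2
def save(im,n): cv2.imwrite('pics/'+n,cv2.cvtColor(im,cv2.COLOR_RGB2BGR))
def ray(cal,u,v,z):
    T=np.array(cal['cam_to_world']);d=T[:3,:3]@[(u-cal['cx'])/cal['fx'],(v-cal['cy'])/cal['fy'],1]
    return T[:3,3]+d*(z-T[2,3])/d[2]
def proj(cal,p):
    T=np.linalg.inv(np.array(cal['cam_to_world']));q=T[:3,:3]@p+T[:3,3]
    return cal['fx']*q[0]/q[2]+cal['cx'],cal['fy']*q[1]/q[2]+cal['cy']
E
python3 - <<'E'
from h import *
a=get_image('top');b=get_image('side');np.save('top.npy',a);np.save('side.npy',b)
save(a,'top1.png');save(b,'side1.png')
for n in('top','side'):print(get_calibration(n))
s=manip.get_state();print(s)
E
```

```text
{'fx': 412.34148235943, 'fy': 412.34148235943, 'cx': 259.01610713281514, 'cy': 191.56356278939927, 'cam_to_world': array([[ 0.10419029, -0.96812346,  0.22777479,  0.30963513],
       [-0.99454476, -0.10257332,  0.0189585 , -0.09943535],
       [ 0.00500944, -0.22850751, -0.97352926,  1.00146488],
       [ 0.        ,  0.        ,  0.        ,  1.        ]])}
{'fx': 366.9800064764232, 'fy': 366.9800064764232, 'cx': 251.42849044543766, 'cy': 187.63053910027494, 'cam_to_world': array([[-0.84871935, -0.38066662,  0.36710815,  0.08325286],
       [-0.52883636,  0.60729563, -0.5928947 ,  0.59431945],
       [ 0.00275204, -0.69734134, -0.7167339 ,  0.89254105],
       [ 0.        ,  0.        ,  0.        ,  1.        ]])}
{'clock': 0.1, 'qpos': array([-1.25798416e+00,  2.76556110e-01,  1.50599560e+00,  2.03446689e-05,
        1.36072237e+00, -1.20999144e-01]), 'qd': array([ 0.00111261, -0.00079739, -0.00333652,  0.00192505,  0.00088282,
        0.00109306]), 'effort': array([ 1.30137669e-03, -4.17698050e+01, -2.46404117e+01, -4.04655202e-04,
        5.79738611e-03,  1.03983263e-05]), 'position': array([ 0.24154757, -0.52128679,  0.23051669]), 'ee_rot': array([-0.15158168, -0.69048805, -0.15276651,  0.6905879 ]), 'contact_force': array([ 0.53199534, -0.12283246, -0.24908797]), 'moment': array([0.02210011, 0.06283946, 0.00759036]), 'width': 0.08522872483763284}
```

View pics/top1.png

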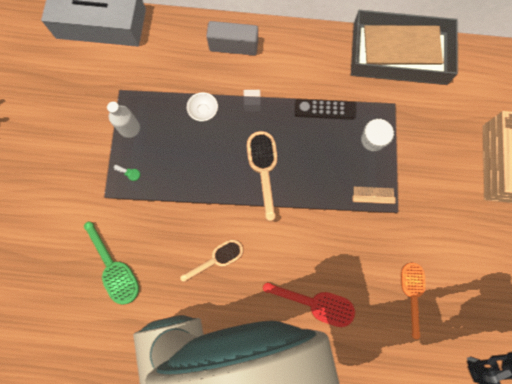

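View pics/side1.png

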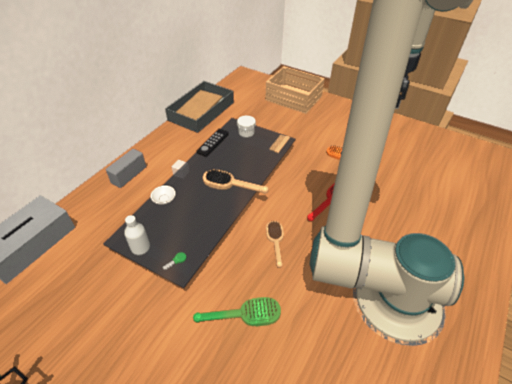

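The top view shows two wooden brushes: a large one on the shelf (head 262,150, knob 270,215) and a small one on the table (228,252). The large one fits the description. The green, orange and red brushes are decoys. The white jar with the wide cap is at (377,135), on the right, and the bottle at (122,118). Next I'll measure and confirm in a crop.

```bash
cat > m.py <<'E'
from h import *
def brush(a,box=(235,115,400,235)):
    cal=get_calibration('top');x0,y0,x1,y1=box
    hsv=cv2.cvtColor(a,cv2.COLOR_RGB2HSV)
    m=((hsv[...,0]>8)&(hsv[...,0]<30)&(hsv[...,2]>140)&(hsv[...,1]>50)).astype(np.uint8)
    return m,cal
def shelf(a):
    cal=get_calibration('top')
    d=(a.max(2)<75).astype(np.uint8);d=cv2.morphologyEx(d,cv2.MORPH_CLOSE,np.ones((9,9)))
    c=max(cv2.findContours(d,0,2)[0],key=lambda c:cv2.contourArea(c)if 100<c[:,0,1].mean()<210 else 0)
    return c,cal
E
python3 - <<'E'
from m import *
a=np.load('top.npy');c,cal=shelf(a)
w=np.array([ray(cal,*p[0],.045)[:2] for p in c],np.float32)
r=cv2.minAreaRect(w);print('shelf',r,cv2.boxPoints(r))
for n,p,z in[('headmid',(262,151),.06),('knob',(270,215),.057),('jartop',(378.5,132),.1)]:print(n,ray(cal,*p,z))
k=cv2.resize(a[85:225,230:410],None,fx=4,fy=4,interpolation=cv2.INTER_CUBIC);save(k,'crop1.png')
E
```

```text
shelf ((0.7602310180664062, -0.22288614511489868), (0.04892180487513542, 0.15556064248085022), 3.3123230934143066) [[ 0.7313169  -0.14664908]
 [ 0.74030507 -0.30194983]
 [ 0.7891451  -0.29912323]
 [ 0.78015697 -0.14382246]]
headmid [ 0.63015089 -0.07780272  0.06      ]
knob [ 0.47770033 -0.11223145  0.057     ]
jartop [ 0.69151828 -0.34366063  0.1       ]
```

View pics/crop1.png

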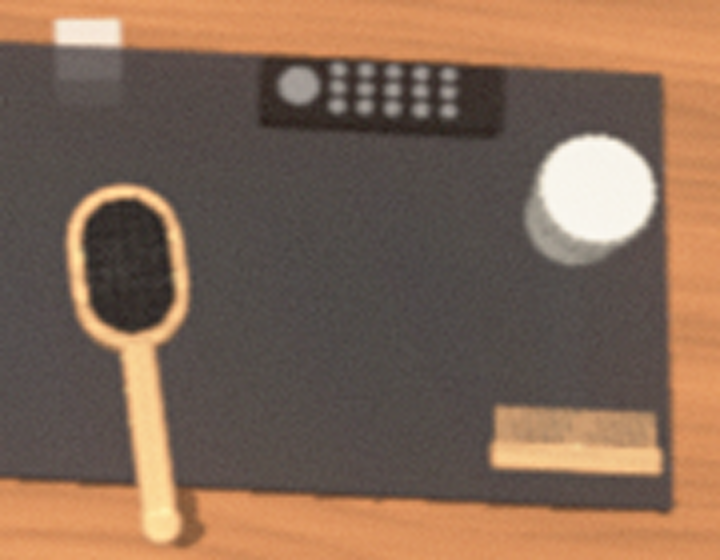

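The crop confirms the large wooden brush, with its head at full-image pixel (262,151.7) and its knob at (270,216), past the front edge. The comb and jar are at the right end. Next come the shelf direction and the geometry.

```bash
cat > g.py <<'E'
from m import *
from scipy.spatial.transform import Rotation as R
def axes():
    s=manip.get_state();q=s['ee_rot'];return s,R.from_quat([q[1],q[2],q[3],q[0]]).as_matrix()
def edge(a,cal,u0,u1,v0,v1,z):
    g=cv2.GaussianBlur(a[...,0].astype(float),(3,3),0);P=[]
    for u in range(u0,u1,2):
        lo=int(v0+(v1-v0)*(u-u0)/(u1-u0));seg=g[lo-7:lo+8,u];d=np.abs(np.diff(seg));i=d.argmax()
        if d[i]>12:P.append(ray(cal,u,lo-7+(d*np.arange(14)).sum()/d.sum()+.5 if 0 else lo-7+i+.5,z)[:2])
    P=np.array(P,np.float32);l=cv2.fitLine(P,cv2.DIST_HUBER,0,.01,.01).ravel();return l,len(P)
E
python3 - <<'E'
from g import *
a=np.load('top.npy');cal=get_calibration('top')
for n,e in dict(frontL=(112,255,197,206),frontR=(285,392,207.5,212),front=(112,392,197,212),back=(145,180,92,93.5),back2=(350,392,101,103.5)).items():
    l,k=edge(a,cal,*e,.045);print(n,l.round(4),np.degrees(np.arctan2(l[0],l[1])),k)
h=ray(cal,262,151.7,.061);k=ray(cal,270.2,216,.064)
d=k-h;print('head',h,'knob',k,np.hypot(*d[:2]),'ang',np.degrees(np.arctan2(d[1],d[0])))
for p in[(119,91),(395.2,103.3),(397.5,212.5),(106,197)]:print(ray(cal,*p,.045).round(4))
s,A=axes();print(A.round(3))
# side-view check
c=get_calibration('side');print(ray(c,219,179,.065),ray(c,266,189,.06))
E
```

```text
frontL [ 0.0549 -0.9985  0.4884  0.0954] 176.8503 72
frontR [ 0.0513 -0.9987  0.5082 -0.2708] 177.06023 54
front [ 0.0539 -0.9985  0.4979 -0.0804] 176.91081 136
back [ 0.0433 -0.9991  0.7657  0.1912] 177.51996 18
back2 [ 0.0533 -0.9986  0.7937 -0.3342] 176.94617 21
head [ 0.62805529 -0.07800664  0.061     ] knob [ 0.47417926 -0.11282401  0.064     ] 0.1577659095273261 ang -167.25043247189427
[0.7554 0.2976 0.045 ]
[ 0.7961 -0.3974  0.045 ]
[ 0.5174 -0.4109  0.045 ]
[0.482  0.2786 0.045 ]
[[-0.     0.42  -0.907]
 [ 0.002 -0.907 -0.42 ]
 [-1.    -0.002 -0.   ]]
[ 0.61605539 -0.0676946   0.065     ] [ 0.46754543 -0.11366901  0.06      ]
```

Request:
arm_command --series "0 0 0 0.033 0 0 -1; 0 0 0 0.034 0 0 -1; 0 -0.196 -0.172 0 0 0 -1; 0 -0.196 -0.172 0 0 0 -1; 0 -0.196 -0.172 0 0 0 -1; 0 -0.196 -0.172 0 0 0 -1; 0 -0.196 -0.172 0 0 0 -1; 0 -0.196 -0.172 0 0 0 -1; 0 -0.196 -0.172 0 0 0 -1; 0 -0.196 -0.172 0 0 0 -1; 0 -0.196 -0.172 0 0 0 -1; 0 -0.196 -0.172 0 0 0 -1"

```text
clock: 1.1
position: [0.3662, -0.2912, 0.231]
ee_rot: [-0.079, -0.703, -0.079, 0.703]
contact_force: [0.1, 0.6, 0.2]
width: -0.0003
```

Request:
arm_command --series "0 -0.196 -0.172 0 0 0 -1; 0 -0.196 -0.172 0 0 0 -1; 0 -0.196 -0.172 0 0 0 -1; 0 -0.196 -0.172 0 0 0 -1; 0 -0.196 -0.172 0 0 0 -1; 0 -0.196 -0.172 0 0 0 -1; 0 -0.196 -0.172 0 0 0 -1; 0 -0.196 -0.172 0 0 0 -1; 0 -0.196 -0.172 0 0 0 -1; 0 -0.196 -0.172 0 0 0 -1; 0 0 0 0 0 0 -1; 0 0 0 0 0 0 -1"

```text
clock: 2.1
position: [0.4903, -0.0624, 0.2308]
ee_rot: [-0.08, -0.702, -0.08, 0.703]
contact_force: [-0.6, -0.3, -0.5]
width: -0.0001
```

```bash
python3 - <<'E'
from g import *
s,A=axes();print(s['clock'],s['position'],s['qpos'].round(2),s['width'],s['contact_force'])
print(A.round(3))
E
```

```text
2.1 [ 0.49032081 -0.06238487  0.23078968] [-0.27  0.15  1.67 -0.    1.32  1.08] -8.569331982088944e-05 [-0.57340185 -0.25758305 -0.45361802]
[[-0.001  0.224 -0.975]
 [-0.    -0.975 -0.224]
 [-1.    -0.     0.001]]
```

Request:
arm_command --series "0.2 0 0 0 0 0 -1; 0.25 0 0 0 0 0 -1; 0.25 0 0 0 0 0 -1; 0.25 0 0 0 0 0 -1; 0.25 0 0 0 0 0 -1; 0.2 0 0 0 0 0 -1; 0.15 0 0 0 0 0 -1; 0.1 0 0 0 0 0 -1; 0.08 0 0 0 0 0 -1; 0.04 0 0 0 0 0 -1; 0 0 0 0 0 0 -1; 0 0 0 0 0 0 -1"

```text
clock: 3.1
position: [0.4905, -0.0638, 0.0546]
ee_rot: [0.079, 0.703, 0.078, -0.703]
contact_force: [1.1, 0.0, -0.2]
width: 0.0001
```

```bash
python3 - <<'E'
from g import *
b=get_image('side');t=get_image('top')
k=np.hstack([cv2.resize(x,None,fx=2.6,fy=2.6,interpolation=cv2.INTER_CUBIC) for x in(b[120:240,160:310],t[90:210+0,230:380])]);save(k,'c2.png');print(k.shape)
s,A=axes();print(s['position'],s['contact_force'])
E
```

```text
(312, 780, 3)
[ 0.49093182 -0.06367792  0.0550521 ] [ 0.34603524 -0.02803575 -0.03016404]
```

View pics/c2.png

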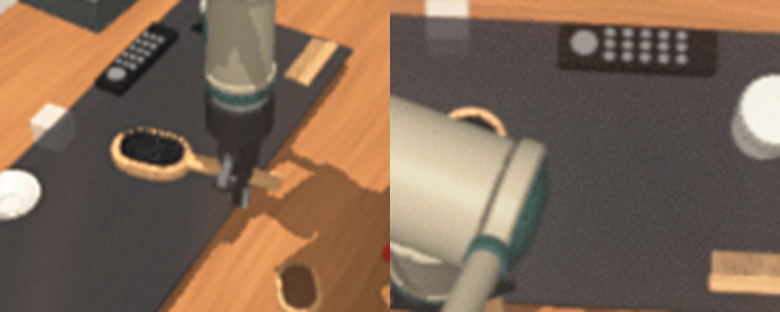

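The side crop shows the shut fingers in front of the handle at about (240,190) in the crop, on the bottle side and clear of everything. I'll make contact and begin the arc.

Request:
arm_command --series "0 0.05 0 0 0 0 -1; 0 0.05 0 0 0 0 -1; 0 0.05 0 0 0 0 -1; 0 0.047 0 0 0 0 -1; 0 0.057 0.009 -0.0139 0 0 -1; 0 0.057 0.009 -0.0139 0 0 -1; 0 0.057 0.009 -0.0139 0 0 -1; 0 0.057 0.009 -0.0139 0 0 -1; 0 0.057 0.009 -0.0139 0 0 -1; 0 0.057 0.009 -0.0139 0 0 -1; 0 0.057 0.009 -0.0139 0 0 -1; 0 0.057 0.009 -0.0139 0 0 -1"

```text
clock: 4.2
position: [0.5048, -0.1281, 0.0543]
ee_rot: [-0.2, -0.678, -0.2, 0.678]
contact_force: [-0.1, 0.4, -0.1]
width: -0.0003
```

```bash
python3 - <<'E'
from g import *
b=get_image('side');t=get_image('top')
k=np.hstack([cv2.resize(x,None,fx=2.6,fy=2.6,interpolation=cv2.INTER_CUBIC) for x in(b[120:240,160:310],t[90:210+0,230:380])]);save(k,'c3.png')
s,A=axes();print(s['position'],s['contact_force']);print(A.round(3))
d=s['position'][:2]-[.628,-.078];print(d@A[:2,2],d@A[:2,1])
E
```

```text
[ 0.50538008 -0.12858263  0.05440954] [1.04837756 0.05690802 0.4761074 ]
[[ 0.001  0.541 -0.841]
 [-0.001 -0.841 -0.541]
 [-1.     0.001 -0.   ]]
0.1304941086559722 -0.023780855254487497
```

View pics/c3.png

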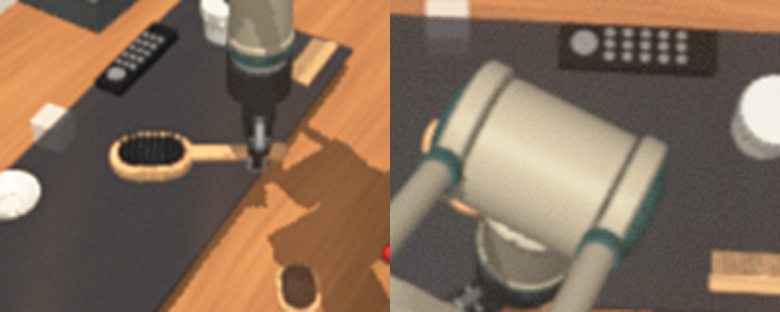

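The brush is turning cleanly; the side crop shows the head still at about (150,155) in the crop. I'll continue the arc.

Request:
arm_command --series "0 0.057 0.009 -0.0139 0 0 -1; 0 0.057 0.009 -0.0139 0 0 -1; 0 0.057 0.009 -0.0139 0 0 -1; 0 0.057 0.009 -0.0139 0 0 -1; 0 0.057 0.009 -0.0139 0 0 -1; 0 0.057 0.009 -0.0139 0 0 -1; 0 0.057 0.009 -0.0139 0 0 -1; 0 0.057 0.009 -0.0139 0 0 -1; 0 0.057 0.009 -0.0139 0 0 -1; 0 0.057 0.009 -0.0139 0 0 -1; 0 0.057 0.009 -0.0139 0 0 -1; 0 0.057 0.009 -0.0139 0 0 -1"

```text
clock: 5.3
position: [0.5463, -0.1817, 0.0542]
ee_rot: [-0.369, -0.603, -0.369, 0.603]
contact_force: [-0.9, 0.9, 0.4]
width: 0.0002
```

Request:
arm_command --series "0 0.057 0.009 -0.0139 0 0 -1; 0 0.057 0.009 -0.0139 0 0 -1; 0 0.057 0.009 -0.0139 0 0 -1; 0 0.057 0.009 -0.0139 0 0 -1; 0 0.057 0.009 -0.0139 0 0 -1; 0 0.057 0.009 -0.0139 0 0 -1; 0 0.057 0.009 -0.0139 0 0 -1; 0 0.057 0.009 -0.0139 0 0 -1; 0 0.057 0.009 -0.0139 0 0 -1; 0 0 0 0 0 0 -1; 0 0 0 0 0 0 -1"

```text
clock: 6.22
position: [0.5927, -0.2043, 0.0541]
ee_rot: [-0.479, -0.52, -0.479, 0.52]
contact_force: [0.5, -0.7, 0.4]
width: -0.0001
```

```bash
python3 - <<'E'
from g import *
b=get_image('side');t=get_image('top')
k=np.hstack([cv2.resize(x,None,fx=2.6,fy=2.6,interpolation=cv2.INTER_CUBIC) for x in(b[90:210,160:310],t[90:210+0,230:380])]);save(k,'c4.png')
np.save('side2.npy',b);np.save('top2.npy',t)
s,A=axes();print(s['clock'],s['position'],s['contact_force']);print(A.round(3))
d=s['position'][:2]-[.628,-.078];print(d@A[:2,2],d@A[:2,1],np.degrees(np.arctan2(A[1,2],A[0,2])))
E
```

```text
6.3167 [ 0.59224121 -0.20407785  0.05414605] [-0.39025607 -0.38771173 -0.3771731 ]
[[-0.001  0.997 -0.082]
 [ 0.    -0.082 -0.997]
 [-1.    -0.001 -0.   ]]
0.12859187101008887 -0.025267475714076802 -94.71802953088621
```

View pics/c4.png

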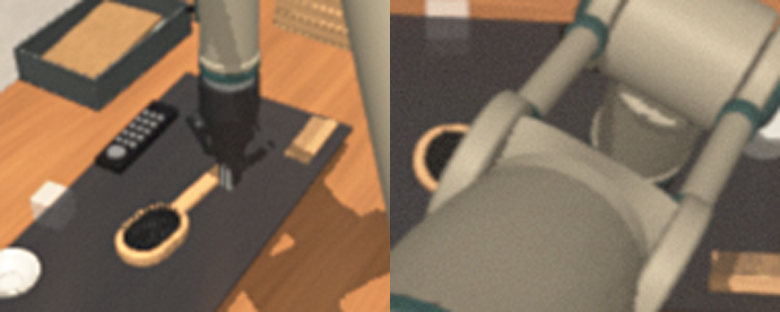

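Tool at −94.7°, the target is −86.9°. The head is still in place and the handle is on the shelf. I'll push 5° more, then back off and measure with a clear view.

Request:
arm_command --series "0 0.057 0.009 -0.0139 0 0 -1; 0 0.057 0.009 -0.0139 0 0 -1; 0 0 0 0 0 0 -1; 0 -0.1 0 0 0 0 -1; 0 -0.2 0 0 0 0 -1; 0 -0.2 0 0 0 0 -1; -0.2 -0.2 0 0 0 0 -1; -0.3 -0.1 0 0 0 0 -1; -0.3 0 0 0 0 0 -1; -0.3 0 0.2 0 0 0 -1; -0.2 0 0.3 0 0 0 -1; 0 -0.1 0.3 0 0 0 -1"

```text
clock: 7.32
position: [0.517, -0.289, 0.1899]
ee_rot: [0.506, 0.499, 0.498, -0.497]
contact_force: [1.9, -0.7, -0.2]
width: 0.0002
```

Request:
arm_command --series "0 -0.2 0.3 0 0 0 -1; 0 -0.2 0.3 0 0 0 -1; 0 -0.2 0.3 0 0 0 -1; 0 -0.2 0.3 0 0 0 -1; 0 -0.2 0.3 0 0 0 -1; 0 -0.2 0.3 0 0 0 -1; 0 0 0 0 0 0 -1; 0 0 0 0 0 0 -1"

```text
clock: 7.98
position: [0.3933, -0.4687, 0.1839]
ee_rot: [0.5, 0.5, 0.501, -0.5]
contact_force: [-0.1, 1.1, -0.9]
width: 0.0002
```

```bash
python3 - <<'E'
from g import *
t=get_image('top');np.save('top3.npy',t);save(cv2.resize(t[85:225,230:410],None,fx=4,fy=4,interpolation=cv2.INTER_CUBIC),'c5.png')
s,A=axes();print(s['clock'],s['position'],s['contact_force']);print(A.round(3))
E
```

```text
8.0333 [ 0.3943929  -0.46742548  0.18392787] [0.80348876 0.87582769 0.62935266]
[[-0.001  1.     0.003]
 [ 0.002  0.003 -1.   ]
 [-1.    -0.001 -0.002]]
```

View pics/c5.png

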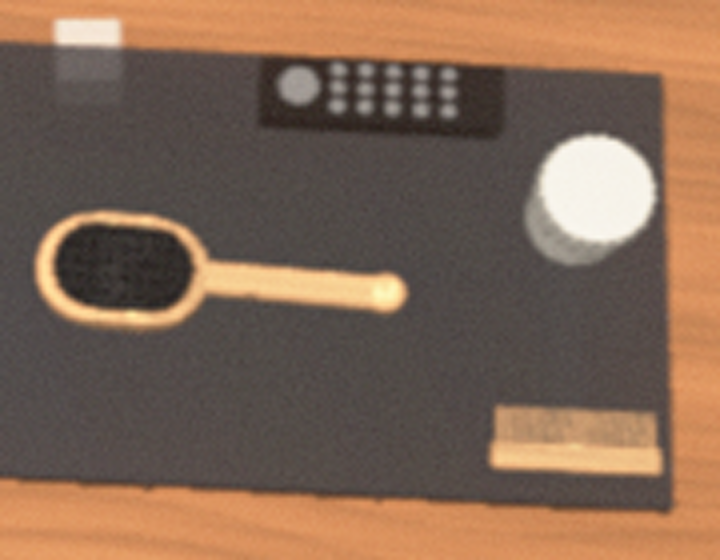

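Clear view: head centre at crop (122,269), almost unmoved, handle nearly parallel with the knob at (388,292). I'll measure the leftover angle.

```bash
cat > ang.py <<'E'
from g import *
import sys
t=np.load(sys.argv[1]);cal=get_calibration('top')
hsv=cv2.cvtColor(t,cv2.COLOR_RGB2HSV);m=np.zeros(t.shape[:2],bool)
m[130:175,232:340]=(t[...,0].astype(int)-t[...,2]>45)[130:175,232:340]
E_=[];
for u in range(285,324):
    v=np.flatnonzero(m[:,u])
    if len(v):
        w=(t[v[0]-2:v[-1]+3,u,0].astype(float)-t[v[0]-2:v[-1]+3,u,2]).clip(0);E_.append(ray(cal,u,(w*np.arange(v[0]-2,v[-1]+3)).sum()/w.sum(),.060)[:2])
l=cv2.fitLine(np.array(E_,np.float32),cv2.DIST_HUBER,0,.01,.01).ravel()
print('handle',l,np.degrees(np.arctan2(l[1],l[0])) if l[1]<0 else np.degrees(np.arctan2(-l[1],-l[0])))
v,u=np.nonzero(m);mh=m.copy();mh[:,281:]=0
c=max(cv2.findContours(mh.astype(np.uint8),0,1)[0],key=cv2.contourArea);w=np.array([ray(cal,*p[0],.061)[:2] for p in c],np.float32)
e=cv2.fitEllipse(w);h=np.array(e[0]);print('head',e)
vk,uk=np.nonzero(m[:,324:]);k=ray(cal,324+uk.mean(),vk.mean(),.062)[:2];d=k-h;print('knob',k,d,'ang head-knob',np.degrees(np.arctan2(d[1],d[0])))
E
python3 ang.py top3.npy
```

```text
handle [ 0.01000789 -0.99994993  0.6284965  -0.18270381] -89.426575
head ((0.6265000700950623, -0.07308730483055115), (0.07546138763427734, 0.10491891950368881), 0.753462553024292)
knob [ 0.62921171 -0.23408642] [ 0.00271164 -0.16099912] ang head-knob -89.03508335752912
```

The handle is at about −89.2° and the shelf direction is −86.9°, so 2.3° is left. That is about 5.5 mm more push at the handle, so I'll go back for a fine nudge.

Request:
arm_command --series "0 0 0 -0.0165 0 0 -1; 0 0.189 -0.25 0 0 0 -1; 0 0.189 -0.25 0 0 0 -1; 0 0.189 -0.25 0 0 0 -1; 0 0.189 -0.25 0 0 0 -1; 0 0.189 -0.25 0 0 0 -1; 0 0.189 -0.25 0 0 0 -1; 0 0.189 -0.25 0 0 0 -1; 0 0.189 -0.25 0 0 0 -1; 0 0.189 -0.25 0 0 0 -1; 0 0.189 -0.25 0 0 0 -1; 0 0 0 0 0 0 -1"

```text
clock: 9.03
position: [0.5721, -0.2004, 0.1844]
ee_rot: [0.515, 0.485, 0.516, -0.482]
contact_force: [0.2, -0.9, -1.0]
width: -0.0002
```

Request:
arm_command --series "0.2 0 0 0 0 0 -1; 0.25 0 0 0 0 0 -1; 0.25 0 0 0 0 0 -1; 0.25 0 0 0 0 0 -1; 0.2 0 0 0 0 0 -1; 0.1 0 0 0 0 0 -1; 0.05 0 0 0 0 0 -1; 0 0 0 0 0 0 -1; 0 0 0 0 0 0 -1"

```text
clock: 9.78
position: [0.5704, -0.2075, 0.0552]
ee_rot: [0.515, 0.485, 0.514, -0.485]
contact_force: [0.3, -0.5, -0.3]
width: 0.0005
```

```bash
python3 - <<'E'
from g import *
s,A=axes();print(s['clock'],s['position'],s['contact_force']);print(A.round(3))
print('shift yz',(np.array([.6092,-.208])-s['position'][:2])@A[:2,1:])
E
```

```text
9.7833 [ 0.57044265 -0.20754209  0.05523235] [ 0.28922884 -0.4807608  -0.31562114]
[[ 0.001  0.998  0.058]
 [-0.001  0.058 -0.998]
 [-1.     0.001  0.001]]
shift yz [0.0386645 0.0027194]
```

Request:
arm_command --series "0 0.1 0.01 0 0 0 -1; 0 0.1 0.01 0 0 0 -1; 0 0.08 0 0 0 0 -1; 0 0.03 0 0 0 0 -1; 0 0.02 0 0 0 0 -1; 0 0.02 0 0 0 0 -1; 0 0.02 0 0 0 0 -1; 0 0.016 0 0 0 0 -1; 0 0 0 0 0 0 -1; 0 0 0 0 0 0 -1"

```text
clock: 10.62
position: [0.6084, -0.2073, 0.0543]
ee_rot: [0.514, 0.485, 0.514, -0.485]
contact_force: [-0.5, 0.5, -0.3]
width: -0.0002
```

Request:
arm_command --series "0 -0.1 0 0 0 0 -1; 0 -0.2 0 0 0 0 -1; 0 -0.2 0 0 0 0 -1; -0.2 -0.2 0 0 0 0 -1; -0.3 -0.2 0 0 0 0 -1; -0.3 -0.2 0 0 0 0 -1; -0.3 -0.2 0.2 0 0 0 -1; -0.2 -0.2 0.3 0 0 0 -1; 0 -0.2 0.3 0 0 0 -1; 0 -0.2 0.3 0 0 0 -1; 0 -0.2 0.3 0 0 0 -1; 0 -0.1 0.3 0 0 0 -1"

```text
clock: 11.62
position: [0.3954, -0.3902, 0.1847]
ee_rot: [0.514, 0.485, 0.515, -0.486]
contact_force: [0.7, -0.5, 0.1]
width: -0.0001
```

Request:
arm_command --series "0 0 0.3 0 0 0 -1; 0 0 0.3 0 0 0 -1; 0 0 0.3 0 0 0 -1; 0 0 0 0 0 0 -1; 0 0 0 0 0 0 -1"

```text
clock: 12.03
position: [0.4028, -0.4805, 0.1836]
ee_rot: [0.513, 0.486, 0.514, -0.486]
contact_force: [1.2, 0.5, -0.2]
width: 0.0001
```

```bash
python3 - <<'E'
from g import *
t=get_image('top');np.save('top4.npy',t);save(cv2.resize(t[85:225,230:410],None,fx=4,fy=4,interpolation=cv2.INTER_CUBIC),'c6.png')
s,A=axes();print(s['clock'],s['position'],s['contact_force']);print(A.round(3))
E
python3 ang.py top4.npy
```

```text
12.0833 [ 0.40294116 -0.47913346  0.18370936] [-0.24491565  0.50858565 -0.40203316]
[[-0.001  0.998  0.057]
 [ 0.002  0.057 -0.998]
 [-1.    -0.001 -0.002]]
handle [ 0.03820331 -0.99926996  0.6321343  -0.19084124] -87.81058
head ((0.6266863346099854, -0.07305067777633667), (0.07503882050514221, 0.10501714050769806), 2.846020221710205)
knob [ 0.63402148 -0.23369687] [ 0.00733515 -0.16064619] ang head-knob -87.3856757673356
```

View pics/c6.png

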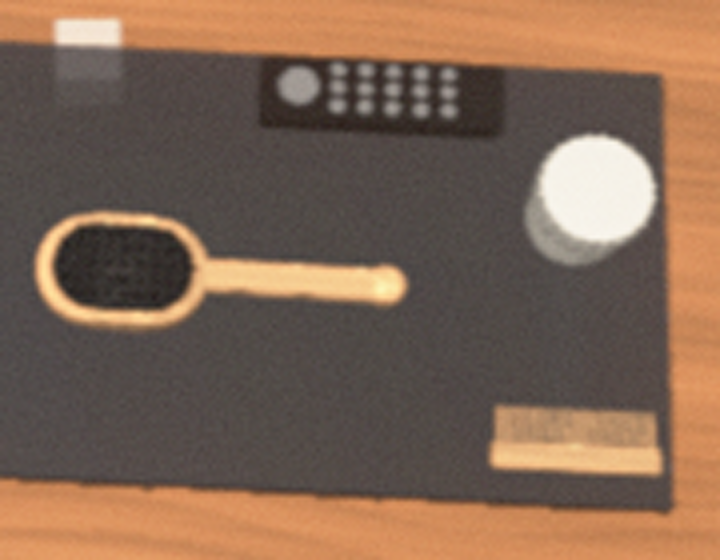

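The handle is now at −87.4° to −87.8° against the shelf's −86.9°, so it is parallel within 1°. The crop shows the head at about (122,269), the knob at (388,285), the jar unmoved and the robot clear. Handing in.

```bash
python3 -c "
from rig import ticket;print(ticket.sign_off())"
```

```text
the job is handed in; nothing more can be done
None
```

I swept the handle of the large wooden hairbrush round its head with the shut fingers, backed off to measure, gave it one small nudge, withdrew, and handed the job in at about 12 s.

**Angle:** the last top view puts the brush within about 0.5–0.9° of the shelf's long edges. The two estimates differ slightly: head-to-knob gives −87.4° and the handle line −87.8°, against −86.9° for the shelf.

**Position:** the handle lies wholly on the shelf, pointing towards the white jar. The head measured about 5 mm from where it started, though part of that may be measuring error, because the start and end positions were found differently.

**Surroundings:** the jar, comb and remote look unmoved. The force readings stayed near zero (2 N at most), and the gripper ended about 0.3 m from the brush. No check failed.

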